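Hold the self-closing caddy tray out at the marker clip

ROBOT

A 7-joint arm with a two-finger parallel gripper is mounted at the origin on a cart in front of the work surface, level with it; the furniture and walls round the work are solid. World frame = base frame: x ahead of the robot, y to its left, z up, the work surface at z = 0. Lengths are in m, angles in rad, forces in N, time in s.
With the tool pointing down it reaches from about 0.4 to 0.85 m from the base axis. Payload 10.4 kg.
Tool frame: the origin (TCP) lies at the very end of the fingers, on their centre line; the grasp point (between the pads) lies 19 mm behind it; z points along the fingers, y is the line along which they close (so a half turn about z gives the same grasp; the last joint's range is limited). The gripper opens to 85 mm and grips with 20 to 120 N. Pads are 22 mm wide; open, the fingers measure 114 mm over their backs; the gripper's body (76 mm by 85 mm) begins 54 mm behind the grasp point. The pads swing forward as they close: fully open they stand 13 mm farther back than shut.
Start: joints at [-1.172, 0.332, -0.065, 1.46, 0.022, 1.35, -0.088], TCP at [0.256, 0.57, 0.231] pointing down, gripper open.
Joint ranges: [-2.6, 2.6], [-0.5, 2.12], [-1.47, 1.34], [0.16, 2.42], [-1.27, 4.41], [0.06, 2.06], [-2.6, 2.6]. Speed limits (rad/s): [2.22, 2.22, 2.79, 2.79, 3.14, 3.14, 3.14].

INTERFACE

Orientations are given as a unit quaternion [x, y, z, w].
In Python, from workcell import manip, optics gives the robot as it stands.
- The arm moves only by the tool jog_arm, never from a script. Its arguments are lists of equal length, an entry for each row: "dr": the turn, a rotation vector about the tool's x, y, z normalised to -1 to 1, where 1 is 4 degrees, a list of three; "translation": the shift along the tool's x, y, z normalised to -1 to 1, where 1 is 0.025 m, a list of three; "jaw": the opening, from 0 (shut) to 1 (fully open). A call has 1 to 10 rows; each row shifts and turns the commanded pose from where the row before left it, along the tool's axes as they then stand; what a row does not reach is not made up. A row lasts 1/10 s, in which the tool goes at most 50 mm and 8.59 degrees, less where a joint would pass 70% of its speed; a pose out of reach is approached as far as the arm can. A call with a number of a shift or a turn outside -1 to 1 is refused whole. A call with a gripper value outside its range is refused whole. The fingers move at their own pace and stop on an object; "squeeze" is the grip in N (left out, the last holds). Time passes only in rows, so rows that do not move let the fingers close. It gives the time, the measured TCP pose, the force, the opening and the grip force at its end, in the units of the state.
- manip.get_obs(): the state, without advancing time (a new reading comes with each control period).
- optics.camera(name): name is "scene" or "top"; returns a dict with "color" (480x640x3 uint8, red, green, blue), "mtx" (3x3 intrinsics, pixels), "k1" (the pictures are not rectified: a ray, as slopes to the right and down, at radius r is drawn at 1 + k1 r^2 times it, then the intrinsics apply), "R" (3x3) and "t" (3): a world point X has camera coordinates R X + t. Camera axes: x right, y down, z forward; pixel columns grow to the right and rows downward; lengths in m; the calibration is good to about 2 mm. A picture is of the moment at which its call begins. There is no depth.
- manip.hand_in(): hands the job in; it is judged then, once.
The state is a dict: "clock": time; "joint_pos": joint angles; "joint_velocities": joint speeds; "tau": joint torques, N m; "position": TCP position; "ee_rot": TCP orientation; "ft_force": force on the tool from outside, world axes, zero at the start; "torque": the same for the moment, N m; "grip_width": opening from 0.0 (shut) to 1.0 (fully open); "grasp_force": force on a finger pad.
Only numpy, scipy, OpenCV 4.12 (cv2) and the standard library are available. Lean on these libraries where they do the work, as an engineer would, in place of code of your own. Each camera call takes 0.05 s, during which the arm holds its last target. There are 200 camera calls.

TASK

Please hold the tray of the wooden caddy open for me while I fill it: it closes itself by a spring. First, with the tray still shut, move the spice jar that stands in front of it out of the way and leave it standing upright on the worktop beside the tray's path, left of the rail or right of the tray, with at least a good finger's width to spare; then pull the tray out (it has an upright grip) until the pointer on its side is level with the marker clip on the rail, and finish while still holding it there. Leave the clip where it is set, and do not disturb the tin or the tape roll.

Things in the scene. Friction and masses are not known exactly. Their poses are not given: they have to be found in the camera images.
- caddy: fixed light-wood caddy housing, 130 (x) x 130 (y) x 110 mm tall, turned by up to 0.25 rad. Origin: centre of its underside; z up; its open front looks to its own -x (towards the robot), its front face is at x = -65 mm. A grey plastic guide rail (10 mm wide, top at z = 20 mm, fine ticks every 10 mm) runs forward from the housing to x = -275 mm at y = +63 mm, left of the tray.
- tray (a joint): travel of the self-closing tray in m: 0 shut, grows as it is pulled out along the caddy's -x, up to 0.13. The spring pulls it shut with about 4 N at 0 and 10 N at 0.10; let go, it runs back. The tray is an open, empty wooden tray 90 mm wide, walls up to z = 36 mm; shut, its front stands 78 mm out of the housing's front.
- tray_grip (a point): middle of the part to grip of the tray's upright grip plate, a light-wood plate at the front end of the tray, 16 mm thick along the caddy's x, 44 mm wide along y, rising from the tray wall (z = 36 mm) to z = 93 mm; this point is at z = 66 mm, at caddy x = -135 mm, y = 0 when shut. Axes as the caddy's. It moves with the tray. Free space behind the plate above the tray: 62 mm to the housing front.
- tray_pointer (a point): tip of the tray's pointer, a 5 mm wide steel bar sticking out of the tray's left side beside the grip plate: caddy x = -135 mm when shut, y = +54 mm, z = 31 mm. Axes as the caddy's. It moves with the tray.
- clip_mark (a point): the marker: middle of the inner edge of the upright 5 mm wide fin on the small steel clip riding on the rail (14 x 18 mm, top of fin at z = 40 mm), at caddy y = +62 mm, z = 31 mm. Axes as the caddy's. The tray is at the mark when pointer and clip mark have the same x in the caddy's frame.
- clip (a joint): where the clip is set on the rail, in m: equals the tray travel at which pointer and fin are level (0.055 to 0.09). It stays by friction (4 N); not to be moved.
- spice_a: the spice jar in the way: upright round jar 46 mm across, 106 mm tall, about 0.11 kg, green cap; origin at the centre of its underside, z up. It stands on the worktop 55 to 80 mm in front of the shut grip plate. (Another jar like it, with a black cap, stands far to the right and has no part.)
- small_tin: bystander: tin 57 mm across, 72 mm tall, standing left of the housing; origin at the centre of its underside.
- tape_roll: bystander: roll of tape lying flat, 98 mm across, 25 mm high, right of the housing; origin at the centre of its underside.
Not all that is in view belongs to the job. Leave any blue or turquoise look-alike of the spice_a alone.

How it is judged:
By the outcome, as a careful person would: the job done as asked, in the order asked, and still so for the second after the job is handed in, while the arm keeps its last pose, push and grip.
It also fails if it takes over 48 s, if anything falls off the work surface, if the arm or the gripper's body presses on something with over 40 N, if the wrist force passes 120 N, or if a joint passes its speed limit or range.

## Working session

There is one attempt and no reset: what is moved stays moved. The work goes in short steps, Python scripts to look and compute and a tool call to move; the robot and the scene stay as the last step left them, time stands still between calls to the robot, and variables do not carry over. Pictures are saved under pics/ and viewed, at most 10 in all, crops included, and the job is handed in when it is done.

Besides the shell and the picture viewer there is one more tool, called after "Request:" by a JSON object that holds its "api" and its "payload", one argument or row to a line. jog_arm: Moves the arm, as the interface text tells. Scaled input: -1 to 1 covers 0.025 m each way for a shift and 4 degrees each way for a turn. Its arguments: {"type":"object","properties":{"dr":{"type":"array","items":{"type":"array","items":{"type":"number"}}},"translation":{"type":"array","items":{"type":"array","items":{"type":"number"}}},"jaw":{"type":"array","items":{"type":"number"}},"squeeze":{"type":"number"}},"required":["dr","translation","jaw"]}

```bash
mkdir -p pics
cat > h.py <<'E'
import numpy as np, cv2
from scipy.spatial.transform import Rotation as Ro
from workcell import manip, optics
def grab(n,f):
    c=optics.camera(n); cv2.imwrite(f'pics/{f}.png',c['color'][:,:,::-1]); np.savez(f'{n}.npz',**c); return c
def ray(c,u,v):
    K=c['mtx']; d=np.array([(u-K[0,2])/K[0,0],(v-K[1,2])/K[1,1]]); s=d.copy()
    for _ in range(30): s=d/(1+float(c['k1'])*(s@s))
    return -c['R'].T@c['t'], c['R'].T@np.array([s[0],s[1],1])
def atz(c,u,v,z):
    o,d=ray(c,u,v); return o+d*(z-o[2])/d[2]
def proj(c,X):
    p=c['R']@np.array(X)+c['t']; s=p[:2]/p[2]; s=s*(1+float(c['k1'])*(s@s)); return c['mtx'][[0,1],[0,1]]*s+c['mtx'][:2,2]
E
python3 - <<'E'
from h import *
for n in("scene","top"):
    c=grab(n,n+'0'); print(n,c['mtx'].tolist(),c['k1'],(-c['R'].T@c['t']).round(3),c['R'].round(2).tolist())
print(manip.get_obs())
E
```

```text
scene [[561.1594255485842, 0.0, 321.5820104076671], [0.0, 561.1594255485842, 239.06174992710666], [0.0, 0.0, 1.0]] -0.05558835721225766 [-0.096 -0.777  0.854] [[0.73, -0.69, 0.0], [-0.45, -0.48, -0.76], [0.52, 0.55, -0.65]]
top [[519.6616212128795, 0.0, 328.5475950588216], [0.0, 519.6616212128795, 233.70154395997136], [0.0, 0.0, 1.0]] -0.01397545317361162 [ 0.324 -0.121  1.094] [[-0.06, -1.0, 0.0], [-0.98, 0.06, -0.2], [0.2, -0.01, -0.98]]
{'clock': 0.1, 'joint_pos': array([-1.17162493,  0.33279461, -0.06470443,  1.46084659,  0.02157777,
        1.3498846 , -0.08848517]), 'joint_velocities': array([ 0.00109453, -0.00136835,  0.00224345, -0.00209473, -0.00340706,
       -0.00060821, -0.00162455]), 'tau': array([ 1.85037759e-03, -6.26742554e+01,  4.92977235e-02, -3.92428780e+01,
        1.62909343e-02,  6.86333500e-03,  1.94787013e-07]), 'position': array([0.25572001, 0.56993335, 0.2306094 ]), 'ee_rot': array([ 2.09309828e-01,  9.77849177e-01, -6.08892967e-04, -1.13877033e-04]), 'ft_force': array([-0.46434414,  0.53724547,  0.57334332]), 'torque': array([-0.01331529,  0.03863539, -0.04857963]), 'grasp_force': 0.0, 'grip_width': 1.0014431124194643}
```

View pics/scene0.png

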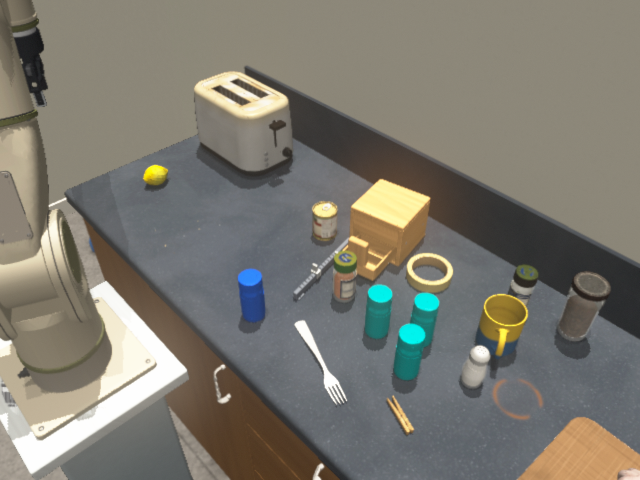

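View pics/top0.png

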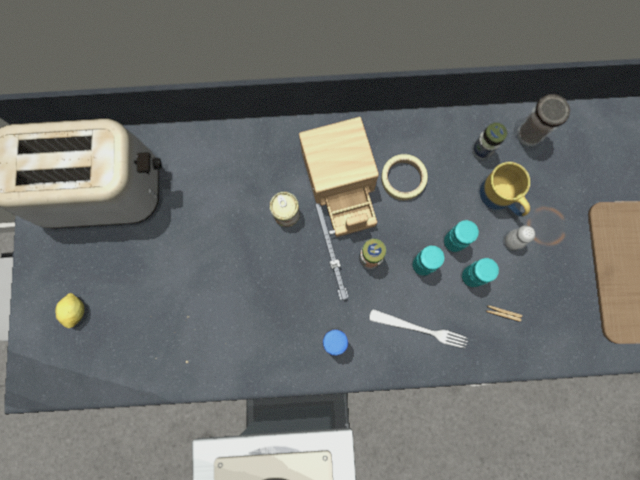

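Run:
```python
from h import *
a=cv2.imread('pics/top0.png')[110:310,260:440]; cv2.imwrite('pics/tc.png',cv2.resize(a,None,fx=3,fy=3,interpolation=cv2.INTER_CUBIC))
a=cv2.imread('pics/scene0.png')[170:310,280:460]; cv2.imwrite('pics/sc.png',cv2.resize(a,None,fx=4,fy=4,interpolation=cv2.INTER_CUBIC))
```

```text
(no output)
```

View pics/tc.png

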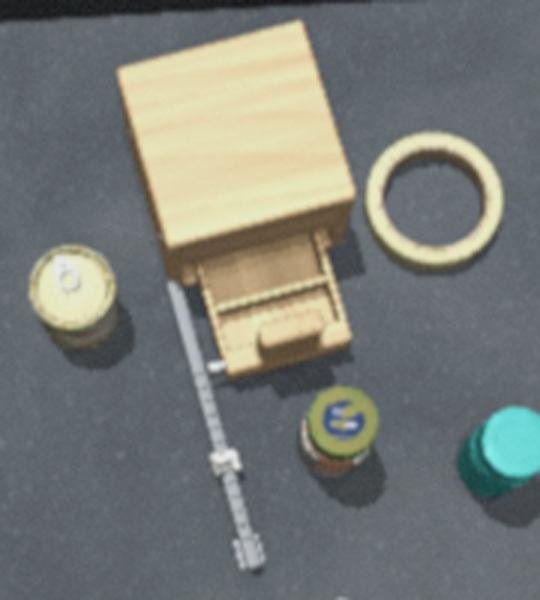

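View pics/sc.png

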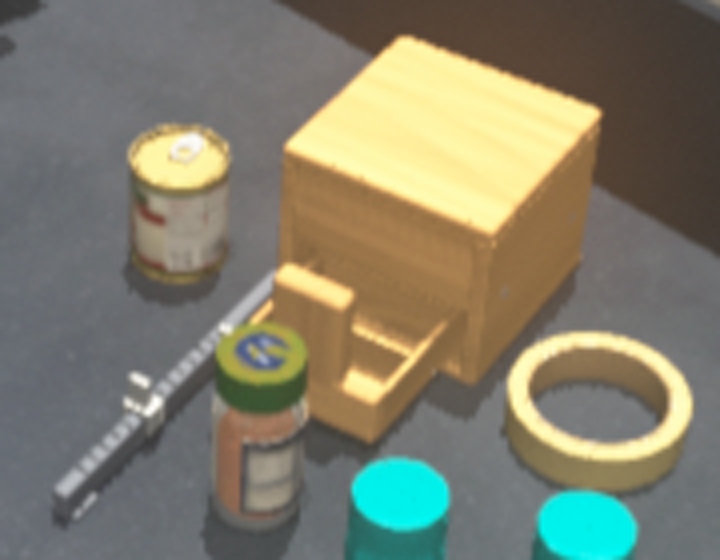

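Run:
```python
from h import *
from scipy.optimize import least_squares
T=dict(np.load('top.npz'));S=dict(np.load('scene.npz'))
t=lambda U,V:(260+(U-1)/3,110+(V-1)/3); s=lambda U,V:(280+(U-1.5)/4,170+(V-1.5)/4)
B=[(65,65,110),(65,-65,110),(-65,-65,110),(-65,65,110)]
obs=[(T,b,t(*p)) for b,p in zip(B,[(119,70),(302,21),(354,193),(170,247)])]+[(S,b,s(*p)) for b,p in zip(B,[(403,36),(601,112),(490,235),(285,148)])]
W=lambda q,b:np.r_[q[:2],0]+Ro.from_euler('z',q[2]).apply(np.array(b)/1e3)
r=least_squares(lambda q:np.concatenate([proj(c,W(q,b))-p for c,b,p in obs]),[.6,-.1,0.2])
q=r.x;print(q,r.fun.reshape(-1,2).round(1).tolist())
np.save('q.npy',q)
inv=lambda P:(Ro.from_euler('z',-q[2]).apply(P-np.r_[q[:2],0])*1e3).round(1)
print('jar cap',atz(T,*t(343,422),.106),atz(S,*s(262,352),.106),inv(atz(T,*t(343,422),.106)),inv(atz(S,*s(262,352),.106)))
print('jar base scene',atz(S,*s(257,505),.0), inv(atz(S,*s(257,505),0)))
print('fin top',inv(atz(T,*t(228,455),.04)),inv(atz(S,*s(140,380),.04)))
print('pointer',inv(atz(T,*t(213,367),.031)))
print('railend',inv(atz(T,*t(248,535),.02)))
for x in (-190,-200,-210,-220,-230): 
  P=[W(q,(x,62,40)),W(q,(x,62,20))]
  print(x,[((proj(T,p)-[260,110])*3).round() for p in P],[((proj(S,p)-[280,170])*4).round() for p in P])
for n,U,V,z in(('teal1',(430-260)*3,0,0),):pass
print('teal',atz(T,430,260,.106),'blue',atz(T,336,342,.106),'tin',inv(atz(T,*t(74,287),.072)),'tape',inv(atz(T,*t(434,200),.025)))
print('grip',W(q,(-135,0,66)))
```

```text
[ 0.68963483 -0.16507432  0.21308226] [[-0.5, -0.7], [0.3, -0.7], [1.6, 0.9], [-0.4, 0.0], [-0.7, -0.4], [0.5, -0.3], [0.4, -0.2], [-1.2, -0.3]]
jar cap [ 0.49012629 -0.22033538  0.106     ] [ 0.49235162 -0.2213211   0.106     ] [-206.7  -11.8  106. ] [-204.7  -13.3  106. ]
jar base scene [ 0.49079391 -0.22362014  0.        ] [-206.7  -15.2    0. ]
fin top [-197.9   61.6   40. ] [-198.4   64.8   40. ]
pointer [-134.2   54.2   31. ]
railend [-252.3   62.4   20. ]
-190 [array([223., 443.]), array([223., 448.])] [array([152., 372.]), array([152., 399.])]
-200 [array([227., 457.]), array([227., 461.])] [array([141., 382.]), array([141., 410.])]
-210 [array([231., 471.]), array([231., 475.])] [array([130., 393.]), array([130., 421.])]
-220 [array([235., 485.]), array([235., 489.])] [array([119., 404.]), array([119., 432.])]
-230 [array([239., 499.]), array([239., 503.])] [array([108., 415.]), array([108., 443.])]
teal [ 0.46469735 -0.32634419  0.106     ] blue [ 0.32182033 -0.13601352  0.106     ] tin [-63.7 132.2  72. ] tape [ -58.2 -132.    25. ]
grip [ 0.55768803 -0.19362324  0.066     ]
```

Request:
{"api": "jog_arm", "payload": {
  "dr": [
    [0,0,1],
    [0,0,1],
    [0,0,1],
    [0,0,1],
    [0,0,1],
    [0,0,1],
    [0,0,1],
    [0,0,1],
    [0,0,1],
    [0,0,1]
  ],
  "translation": [
    [0,0,0],
    [0,0,0],
    [0,0,0],
    [0,0,0],
    [0,0,0],
    [0,0,0],
    [0,0,0],
    [0,0,0],
    [0,0,0],
    [0,0,0]
  ],
  "jaw": [0.78,0.78,0.78,0.78,0.78,0.78,0.78,0.78,0.78,0.78],
  "squeeze": 30
}}

```text
clock: 1.1
position: [0.2558, 0.57, 0.2308]
ee_rot: [0.532, 0.847, -0.0, 0.0]
ft_force: [-0.8, 0.1, -0.3]
grip_width: 0.774
grasp_force: 0.0
```

Request:
{"api": "jog_arm", "payload": {
  "dr": [
    [0,0,1],
    [0,0,1],
    [0,0,1],
    [0,0,0.4],
    [0,0,0],
    [0,0,0],
    [0,0,0],
    [0,0,0],
    [0,0,0],
    [0,0,0]
  ],
  "translation": [
    [0,0,0],
    [0,0,0],
    [0,0,0],
    [0,0,0],
    [-1,0.4,0],
    [-1,0.4,0],
    [-1,0.4,0],
    [-1,0.4,0],
    [-1,0.4,0],
    [-1,0.4,0]
  ],
  "jaw": [0.78,0.78,0.78,0.78,0.78,0.78,0.78,0.78,0.78,0.78]
}}

```text
clock: 2.1
position: [0.3467, 0.4353, 0.2312]
ee_rot: [0.627, 0.779, -0.0, -0.0]
ft_force: [0.6, -0.3, -0.2]
grip_width: 0.78
grasp_force: 0.0
```

Request:
{"api": "jog_arm", "payload": {
  "dr": [
    [0,0,0],
    [0,0,0],
    [0,0,0],
    [0,0,0],
    [0,0,0],
    [0,0,0],
    [0,0,0],
    [0,0,0],
    [0,0,0],
    [0,0,0]
  ],
  "translation": [
    [-1,0,0],
    [-1,0,0],
    [-1,0,0],
    [-1,0,0],
    [-1,0,0],
    [-1,0,0],
    [-1,0,0],
    [-1,0,0],
    [-1,0,0],
    [-1,0,0]
  ],
  "jaw": [0.78,0.78,0.78,0.78,0.78,0.78,0.78,0.78,0.78,0.78]
}}

```text
clock: 3.1
position: [0.3993, 0.1909, 0.2312]
ee_rot: [0.627, 0.779, 0.0, -0.0]
ft_force: [0.9, 0.4, 0.3]
grip_width: 0.778
grasp_force: 0.0
```

Request:
{"api": "jog_arm", "payload": {
  "dr": [
    [0,0,0],
    [0,0,0],
    [0,0,0],
    [0,0,0],
    [0,0,0],
    [0,0,0],
    [0,0,0],
    [0,0,0],
    [0,0,0],
    [0,0,0]
  ],
  "translation": [
    [-1,0,0],
    [-1,0,0],
    [-1,0,0],
    [-1,0,0],
    [-1,0,0],
    [-1,0,0],
    [-1,0,0],
    [-1,0,0],
    [-1,0,0],
    [-1,0,0]
  ],
  "jaw": [0.78,0.78,0.78,0.78,0.78,0.78,0.78,0.78,0.78,0.78]
}}

```text
clock: 4.1
position: [0.4522, -0.0533, 0.2313]
ee_rot: [0.627, 0.779, 0.0, -0.0]
ft_force: [0.7, 0.2, 0.3]
grip_width: 0.78
grasp_force: 0.0
```

```bash
cat >> h.py <<'E'
def rel(P):
    "delta to world target, in tool axes, units of 25 mm"
    o=manip.get_obs(); return (Ro.from_quat(o['ee_rot']).inv().apply(np.array(P)-o['position'])/.025).round(2)
q=np.array([0.68963483,-0.16507432,0.21308226])
W=lambda x,y,z:(np.r_[q[:2],0]+Ro.from_euler('z',q[2]).apply([x,y,z]))
E
python3 - <<'E'
from h import *
print(rel([.4912,-.2213,.05]), Ro.from_quat(manip.get_obs()['ee_rot']).as_matrix()[:,1])
E
```

```text
[-6.9   0.09  7.25] [9.77078068e-01 2.12881249e-01 1.54270959e-04]
```

Request:
{"api": "jog_arm", "payload": {
  "dr": [
    [0,0,0],
    [0,0,0],
    [0,0,0],
    [0,0,0],
    [0,0,0],
    [0,0,0],
    [0,0,0],
    [0,0,0],
    [0,0,0]
  ],
  "translation": [
    [-1,0.1,0],
    [-1,0,0],
    [-1,0,0],
    [-1,0,0],
    [-1,0,0],
    [-1,0,0],
    [-0.9,0,0],
    [0,0,1],
    [0,0,1]
  ],
  "jaw": [0.78,0.78,0.78,0.78,0.78,0.78,0.78,0.78,0.78]
}}

```text
clock: 5.0
position: [0.4914, -0.2213, 0.1808]
ee_rot: [0.628, 0.778, 0.0, 0.001]
ft_force: [0.3, 1.0, 0.0]
grip_width: 0.777
grasp_force: 0.0
```

Run:
```python
from h import *
c=grab('scene','s1'); cv2.imwrite('pics/s1c.png',cv2.resize(c['color'][120:320,240:440,::-1],None,fx=3,fy=3,interpolation=cv2.INTER_CUBIC))
print(rel([.4912,-.2213,.05]))
```

```text
[-0.08  0.08  5.07]
```

View pics/s1c.png

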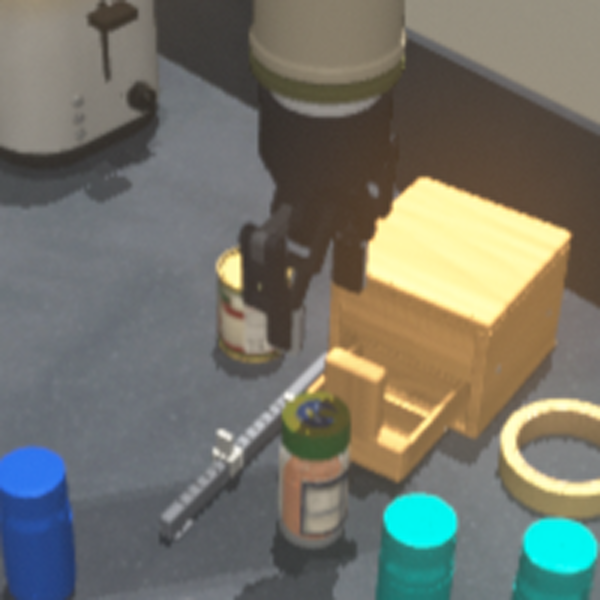

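The gripper is above the jar (cap at crop 316,420) with its fingers on either side along the pull direction. The scene is undisturbed, so I'll descend and grip.

Request:
{"api": "jog_arm", "payload": {
  "dr": [
    [0,0,0],
    [0,0,0],
    [0,0,0],
    [0,0,0],
    [0,0,0],
    [0,0,0],
    [0,0,0],
    [0,0,0]
  ],
  "translation": [
    [0,0,0.9],
    [0,0,0.9],
    [0,0,0.9],
    [0,0,0.8],
    [0,0,0.8],
    [0,0,0.8],
    [0,0,0],
    [0,0,0]
  ],
  "jaw": [0.78,0.78,0.78,0.78,0.78,0.78,0.78,0.78]
}}

```text
clock: 5.85
position: [0.4914, -0.2204, 0.0545]
ee_rot: [0.628, 0.779, -0.0, -0.0]
ft_force: [-0.2, 0.4, -0.0]
grip_width: 0.782
grasp_force: 0.0
```

Request:
{"api": "jog_arm", "payload": {
  "dr": [
    [0,0,0],
    [0,0,0],
    [0,0,0],
    [0,0,0],
    [0,0,0],
    [0,0,0],
    [0,0,0],
    [0,0,0]
  ],
  "translation": [
    [0,0,0],
    [0,0,0],
    [0,0,0],
    [0,0,0],
    [0,0,0],
    [0,0,0],
    [0,0,0],
    [0,0,0]
  ],
  "jaw": [0.6,0.5,0.4,0.3,0.3,0.3,0.3,0.3]
}}

```text
clock: 6.65
position: [0.4922, -0.2206, 0.0552]
ee_rot: [0.628, 0.779, 0.001, 0.001]
ft_force: [0.2, 0.4, 6.4]
grip_width: 0.524
grasp_force: 29.9
```

Request:
{"api": "jog_arm", "payload": {
  "dr": [
    [0,0,0],
    [0,0,0],
    [0,0,0],
    [0,0,0],
    [0,0,0],
    [0,0,0]
  ],
  "translation": [
    [0,0,-0.4],
    [0,0,-0.6],
    [0,0,-0.8],
    [0,0,-0.8],
    [0,0,-0.4],
    [0,0,0]
  ],
  "jaw": [0.3,0.3,0.3,0.3,0.3,0.3],
  "squeeze": 35
}}

```text
clock: 7.25
position: [0.4922, -0.2206, 0.1306]
ee_rot: [0.628, 0.778, 0.001, 0.001]
ft_force: [-0.2, -0.3, -1.0]
grip_width: 0.523
grasp_force: 36.0
```

Run:
```python
from h import *
c=grab('scene','s2'); cv2.imwrite('pics/s2c.png',cv2.resize(c['color'][120:320,240:440,::-1],None,fx=3,fy=3,interpolation=cv2.INTER_CUBIC))
print(rel(W(-.205,.150,.0545)))
```

```text
[6.48 0.01 3.  ]
```

View pics/s2c.png

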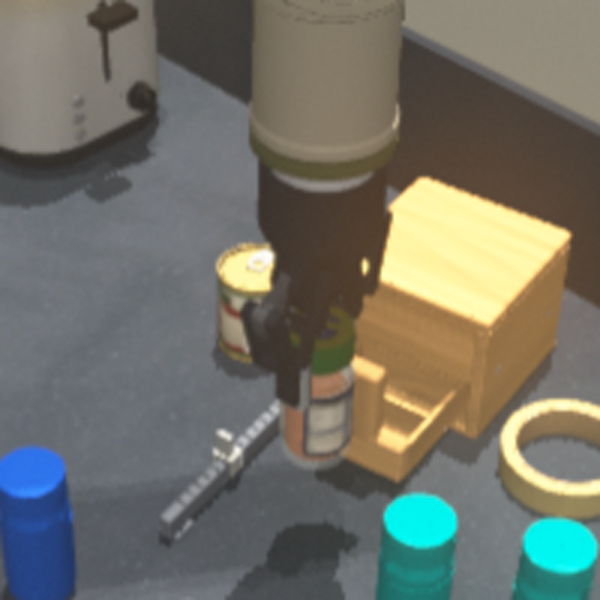

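The jar is held upright and lifted (crop 318,390). I'll carry it left over the rail and lower it.

Request:
{"api": "jog_arm", "payload": {
  "dr": [
    [0,0,0],
    [0,0,0],
    [0,0,0],
    [0,0,0],
    [0,0,0],
    [0,0,0],
    [0,0,0],
    [0,0,0],
    [0,0,0],
    [0,0,0]
  ],
  "translation": [
    [0.4,0,0],
    [0.7,0,0],
    [0.8,0,0],
    [0.8,0,0],
    [0.8,0,0],
    [0.8,0,0],
    [0.8,0,0],
    [0.8,0,0],
    [0.5,0,0],
    [0.1,0,0]
  ],
  "jaw": [0.3,0.3,0.3,0.3,0.3,0.3,0.3,0.3,0.3,0.3]
}}

```text
clock: 8.3
position: [0.4558, -0.0595, 0.128]
ee_rot: [0.627, 0.779, -0.0, -0.001]
ft_force: [0.7, 0.6, -1.6]
grip_width: 0.525
grasp_force: 36.0
```

Request:
{"api": "jog_arm", "payload": {
  "dr": [
    [0,0,0],
    [0,0,0],
    [0,0,0],
    [0,0,0],
    [0,0,0],
    [0,0,0],
    [0,0,0],
    [0,0,0],
    [0,0,0],
    [0,0,0]
  ],
  "translation": [
    [0,0,0.4],
    [0,0,0.5],
    [0,0,0.5],
    [0,0,0.5],
    [0,0,0.4],
    [0,0,0.3],
    [0,0,0.2],
    [0,0,0.14],
    [0,0,0.04],
    [0,0,0]
  ],
  "jaw": [0.3,0.3,0.3,0.3,0.3,0.3,0.3,0.3,0.3,0.3]
}}

```text
clock: 9.3
position: [0.457, -0.0615, 0.0551]
ee_rot: [0.628, 0.778, 0.0, -0.0]
ft_force: [-5.7, 0.2, 12.0]
grip_width: 0.524
grasp_force: 36.7
```

Request:
{"api": "jog_arm", "payload": {
  "dr": [
    [0,0,0],
    [0,0,0],
    [0,0,0],
    [0,0,0],
    [0,0,0],
    [0,0,0],
    [0,0,0],
    [0,0,0]
  ],
  "translation": [
    [0,0,-0.04],
    [0,0,0],
    [0,0,0],
    [0,0,0],
    [0,0,0],
    [0,0,0],
    [0,0,0],
    [0,0,0]
  ],
  "jaw": [0.5,0.52,0.55,0.6,0.65,0.7,0.78,0.78]
}}

```text
clock: 10.1
position: [0.4568, -0.0615, 0.0553]
ee_rot: [0.628, 0.778, 0.0, -0.0]
ft_force: [0.3, -0.1, 0.8]
grip_width: 0.777
grasp_force: 0.0
```

Request:
{"api": "jog_arm", "payload": {
  "dr": [
    [0,0,0],
    [0,0,0],
    [0,0,0],
    [0,0,0],
    [0,0,0],
    [0,0,0],
    [0,0,0]
  ],
  "translation": [
    [0,0,-0.5],
    [0,0,-1],
    [0,0,-1],
    [0,0,-1],
    [0,0,-1],
    [0,0,-0.5],
    [0,0,0]
  ],
  "jaw": [0.78,0.78,0.78,0.78,0.7,0.6,0.55]
}}

```text
clock: 10.8
position: [0.4577, -0.0615, 0.1819]
ee_rot: [0.628, 0.778, 0.001, 0.001]
ft_force: [-0.1, 0.8, 0.4]
grip_width: 0.552
grasp_force: 0.0
```

Run:
```python
from h import *
c=grab('scene','s3'); cv2.imwrite('pics/s3c.png',cv2.resize(c['color'][120:320,220:440,::-1],None,fx=3,fy=3,interpolation=cv2.INTER_CUBIC))
print(rel(W(-.135,0,.05)))
```

```text
[-6.02  2.81  5.22]
```

View pics/s3c.png

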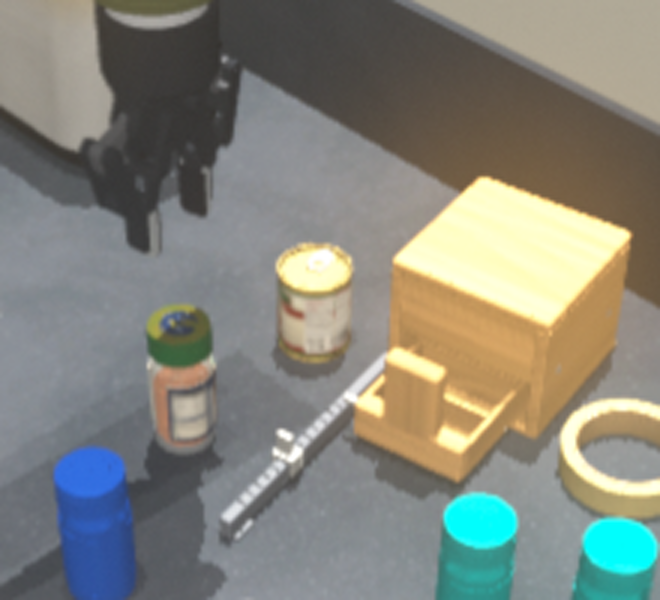

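Run:
```python
from h import *
c=optics.camera('top'); np.savez('top.npz',**c)
a=cv2.resize(c['color'][225:275,322:347,::-1],None,fx=12,fy=12,interpolation=cv2.INTER_CUBIC)
s=np.load('scene.npz')['color'][240:290,300:345,::-1]
b=cv2.resize(s,None,fx=11,fy=12,interpolation=cv2.INTER_CUBIC)
cv2.imwrite('pics/comp.png',np.hstack([a,b])); print(a.shape,b.shape)
```

```text
(600, 300, 3) (600, 495, 3)
```

View pics/comp.png

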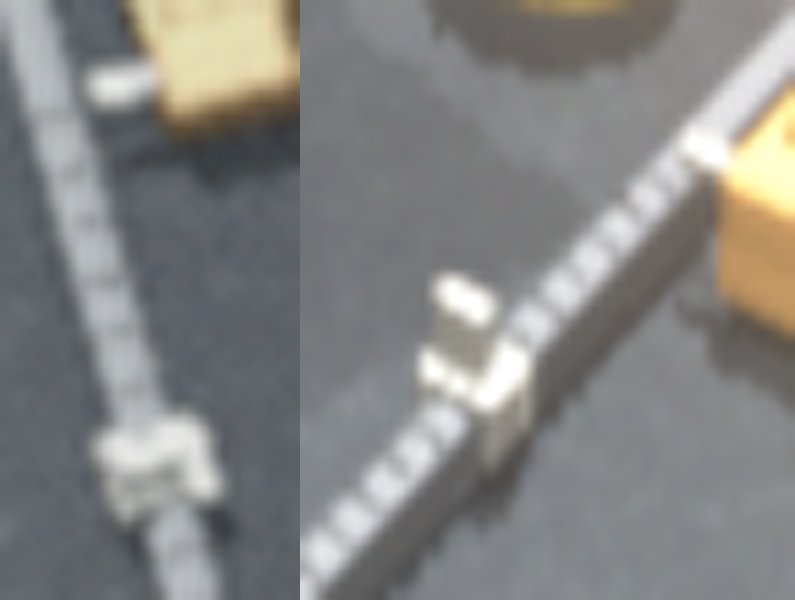

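```bash
cat > m.py <<'E'
from h import *
from scipy.optimize import minimize_scalar as ms
def fx(c,p,y,z):
    r=ms(lambda x:np.sum((proj(c,W(x,y,z))-p)**2),bounds=(-.3,-.05),method='bounded'); return round(r.x*1e3,1),round(r.fun**.5,1)
E
python3 - <<'E'
from m import *
T=dict(np.load('top.npz'));S=dict(np.load('scene.npz'))
t=lambda U,V:np.array((322+(U-5.5)/12,225+(V-5.5)/12)); s=lambda U,V:np.array((300+(U-300-5)/11,240+(V-5.5)/12))
inv=lambda P:(Ro.from_euler('z',-q[2]).apply(P-np.r_[q[:2],0])*1e3).round(1)
print('ptr tip',fx(T,t(92,88),.054,.033),fx(S,s(690,143),.054,.033),inv(atz(T,*t(122,86),.033)),inv(atz(S,*s(705,148),.033)))
print('fin top',inv(atz(S,*s(466,297),.04)),fx(S,s(488,308),.062,.04))
print('clip body T',inv(atz(T,*t(160,470),.024)), 'fin cand',inv(atz(T,*t(152,450),.04)),inv(atz(T,*t(130,448),.04)),inv(atz(T,*t(160,470),.04)))
for x in(-.190,-.195,-.2,-.205): print(x,[((proj(S,W(x,y,z))-[300,240])*[11,12]+[305,5.5]).round().tolist() for y,z in((.062,.04),(.072,.04),(.062,.026))],[((proj(T,W(x,y,z))-[322,225])*12+5.5).round().tolist() for y,z in((.062,.04),(.072,.04),(.062,.026))])
E
```

```text
ptr tip (np.float64(-133.5), np.float64(1.5)) (np.float64(-134.1), np.float64(1.0)) [-134.6   52.    33. ] [-132.5   53.3   33. ]
fin top [-197.5   65.4   40. ] (np.float64(-196.8), np.float64(0.7))
clip body T [-199.9   63.6   24. ] fin cand [-198.5   64.8   40. ] [-197.1   68.4   40. ] [-202.1   64.5   40. ]
-0.19 [[503.0, 280.0], [460.0, 258.0], [503.0, 338.0]] [[154.0, 398.0], [98.0, 414.0], [153.0, 411.0]]
-0.195 [[488.0, 296.0], [445.0, 274.0], [488.0, 354.0]] [[162.0, 426.0], [106.0, 442.0], [161.0, 439.0]]
-0.2 [[473.0, 312.0], [430.0, 290.0], [473.0, 370.0]] [[170.0, 454.0], [114.0, 470.0], [169.0, 466.0]]
-0.205 [[458.0, 329.0], [415.0, 306.0], [458.0, 386.0]] [[178.0, 482.0], [122.0, 498.0], [177.0, 494.0]]
```

The jar stands upright left of the rail. From the enlarged view, the pointer tip is at about caddy x = -134 and the fin at about -198, so the tray needs to travel about 64 mm. Next I'll move to the grip plate.

Request:
{"api": "jog_arm", "payload": {
  "dr": [
    [0,0,0],
    [0,0,0],
    [0,0,0],
    [0,0,0],
    [0,0,0],
    [0,0,0],
    [0,0,0],
    [0,0,0],
    [0,0,0]
  ],
  "translation": [
    [-0.6,0.3,0],
    [-0.9,0.4,0],
    [-0.9,0.4,0],
    [-0.9,0.4,0],
    [-0.9,0.4,0],
    [-0.9,0.4,0],
    [-0.9,0.5,0],
    [0,0,0.5],
    [0,0,0.5]
  ],
  "jaw": [0.55,0.55,0.55,0.55,0.55,0.55,0.55,0.55,0.55]
}}

```text
clock: 11.8
position: [0.5561, -0.1937, 0.153]
ee_rot: [0.628, 0.778, -0.001, -0.001]
ft_force: [-0.5, 0.9, 0.6]
grip_width: 0.547
grasp_force: 0.0
```

Run:
```python
from h import *
print(rel(W(-.1345,0,.05)))
```

```text
[-0.01  0.09  4.12]
```

Request:
{"api": "jog_arm", "payload": {
  "dr": [
    [0,0,0],
    [0,0,0],
    [0,0,0],
    [0,0,0],
    [0,0,0],
    [0,0,0],
    [0,0,0]
  ],
  "translation": [
    [0,0.06,0.5],
    [0,0,0.8],
    [0,0,0.9],
    [0,0,0.8],
    [0,0,0.7],
    [0,0,0.4],
    [0,0,0]
  ],
  "jaw": [0.55,0.55,0.55,0.55,0.55,0.55,0.55]
}}

```text
clock: 12.5
position: [0.5573, -0.192, 0.0511]
ee_rot: [0.627, 0.779, -0.001, -0.001]
ft_force: [-1.1, 0.2, 0.6]
grip_width: 0.554
grasp_force: 0.0
```

Request:
{"api": "jog_arm", "payload": {
  "dr": [
    [0,0,0],
    [0,0,0],
    [0,0,0],
    [0,0,0],
    [0,0,0],
    [0,0,0],
    [0,0,0],
    [0,0,0]
  ],
  "translation": [
    [0,0,0],
    [0,0,0],
    [0,0,0],
    [0,0,0],
    [0,0,0],
    [0,0,0],
    [0,0,0],
    [0,0,0]
  ],
  "jaw": [0.4,0.3,0.2,0.1,0,0,0,0],
  "squeeze": 60
}}

```text
clock: 13.3
position: [0.5594, -0.193, 0.0536]
ee_rot: [0.628, 0.778, 0.001, 0.001]
ft_force: [2.0, 1.6, 6.9]
grip_width: 0.179
grasp_force: 59.5
```

Request:
{"api": "jog_arm", "payload": {
  "dr": [
    [0,0,0],
    [0,0,0],
    [0,0,0],
    [0,0,0],
    [0,0,0],
    [0,0,0],
    [0,0,0],
    [0,0,0],
    [0,0,0],
    [0,0,0]
  ],
  "translation": [
    [0,-0.1,0],
    [0,-0.3,0],
    [0,-0.4,0],
    [0,-0.4,0],
    [0,-0.4,0],
    [0,-0.4,0],
    [0,-0.3,0],
    [0,-0.1,0],
    [0,0,0],
    [0,0,0]
  ],
  "jaw": [0,0,0,0,0,0,0,0,0,0]
}}

```text
clock: 14.3
position: [0.5014, -0.2054, 0.0536]
ee_rot: [0.628, 0.779, 0.001, 0.001]
ft_force: [7.5, 0.7, 3.7]
grip_width: 0.178
grasp_force: 59.2
```

Run:
```python
from m import *
c=grab('top','t2');s=grab('scene','s4')
p=manip.get_obs()['position']; v=Ro.from_euler('z',-q[2]).apply(p-[.5594,-.193,.0536]);print(v*1e3)
# predicted place
print(proj(c,W(-.195,.054,.033)),proj(s,W(-.195,.054,.033)))
a=cv2.resize(c['color'][240:280,320:352,::-1],None,fx=12,fy=12,interpolation=cv2.INTER_CUBIC)
b=cv2.resize(s['color'][250:290,295:330,::-1],None,fx=12,fy=12,interpolation=cv2.INTER_CUBIC)
cv2.imwrite('pics/comp2.png',np.hstack([a,b]))
```

```text
[-5.92036203e+01  1.04089816e-01 -1.76253453e-02]
[338.76034882 259.54223033] [319.75779564 268.13017486]
```

View pics/comp2.png

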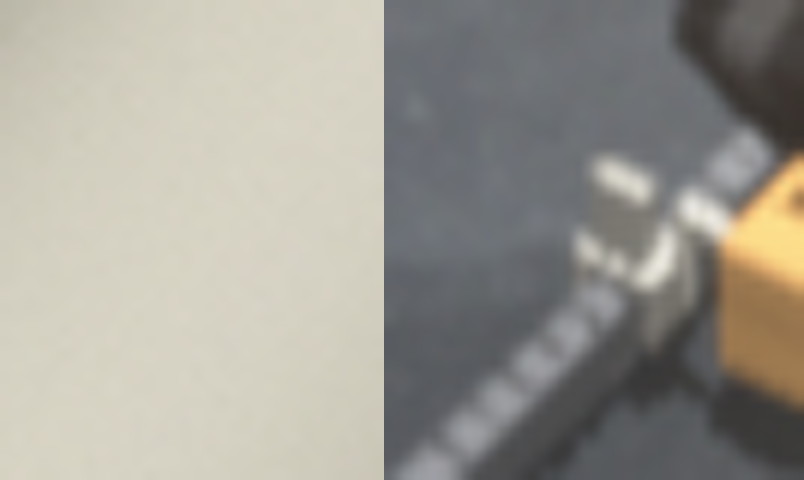

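Run:
```python
from m import *
S=dict(np.load('scene.npz'))
s=lambda U,V:np.array((295+(U-384-5.5)/12,250+(V-5.5)/12))
inv=lambda P:(Ro.from_euler('z',-q[2]).apply(P-np.r_[q[:2],0])*1e3).round(1)
for z in(.031,.0335):print('ptr tip',fx(S,s(686,198),.054,z),[inv(atz(S,*s(*p),z)) for p in((686,198),(705,212),(722,226))])
print('fin',fx(S,s(652,188),.062,.04),[inv(atz(S,*s(*p),.04)) for p in((602,166),(625,178),(652,188))])
# marker bottom rows
px=lambda *X:((proj(S,W(*X))-[295,250])*12+[389.5,5.5]).round()
for x in(-.193,-.196,-.199):print(x,'ptr',px(x,.054,.0335),px(x,.046,.0335),'fin',px(x,.062,.04),px(x,.07,.04),px(x,.062,.026))
# enhanced: saturation-free bright mask centroids
g=cv2.cvtColor(S['color'],cv2.COLOR_RGB2GRAY)[260:272,310:326];print(g)
```

```text
ptr tip (np.float64(-189.9), np.float64(2.0)) [array([-188.1,   58.9,   31. ]), array([-189.1,   54.1,   31. ]), array([-190.4,   49.6,   31. ])]
ptr tip (np.float64(-191.5), np.float64(1.4)) [array([-190.2,   57.4,   33.5]), array([-191.3,   52.6,   33.5]), array([-192.5,   48.2,   33.5])]
fin (np.float64(-196.3), np.float64(0.9)) [array([-197.6,   70.3,   40. ]), array([-197.8,   65.2,   40. ]), array([-197.2,   59.9,   40. ])]
-0.193 ptr [693. 215.] [731. 232.] fin [656. 170.] [618. 152.] [656. 227.]
-0.196 ptr [683. 224.] [721. 242.] fin [646. 180.] [609. 162.] [646. 237.]
-0.199 ptr [674. 234.] [711. 252.] fin [636. 189.] [599. 171.] [636. 247.]
[[112 112 113 111 111 112 112 112 112 112 112 112 113 112 110  98]
 [113 113 113 111 111 112 110 111 113 114 113 112 112 120 142 150]
 [113 113 115 119 118 115 113 112 114 118 115 115 124 144 153 159]
 [111 114 140 170 164 139 122 115 114 116 116 122 148 167 160 150]
 [113 116 149 199 210 191 167 137 117 115 120 126 153 168 170 154]
 [113 112 125 163 194 208 208 155 122 125 149 146 142 148 151 125]
 [110 112 117 123 135 163 188 141 124 155 203 185 158 129 117 118]
 [114 112 116 117 120 126 131 121 128 169 225 219 210 166 125 173]
 [119 119 117 118 120 120 124 131 153 154 192 210 229 211 188 212]
 [123 154 134 121 120 121 126 148 195 163 137 147 193 215 216 220]
 [121 180 180 137 129 122 129 167 220 172 134 111 129 183 205 214]
 [112 159 184 164 176 138 144 204 225 158 136  92  99 145 171 187]]
```

Request:
{"api": "jog_arm", "payload": {
  "dr": [
    [0,0,0],
    [0,0,0],
    [0,0,0],
    [0,0,0],
    [0,0,0],
    [0,0,0]
  ],
  "translation": [
    [0,-0.07,0],
    [0,-0.07,0],
    [0,-0.07,0],
    [0,0,0],
    [0,0,0],
    [0,0,0]
  ],
  "jaw": [0,0,0,0,0,0]
}}

```text
clock: 15.0
position: [0.4965, -0.2065, 0.0536]
ee_rot: [0.627, 0.779, 0.001, 0.001]
ft_force: [6.9, 1.0, 3.4]
grip_width: 0.177
grasp_force: 59.3
```

Run:
```python
from m import *
I=np.mean([optics.camera('scene')['color'].astype(float) for _ in range(6)],0).astype(np.uint8)
S=dict(np.load('scene.npz')); S['color']=I; np.savez('scene.npz',**S)
p=manip.get_obs()['position']; v=Ro.from_euler('z',-q[2]).apply(p-[.5594,-.193,.0536]);print(v*1e3)
a=cv2.resize(I[255:281,306:332,::-1],None,fx=22,fy=22,interpolation=cv2.INTER_CUBIC)
cv2.imwrite('pics/f.png',a)
```

```text
[-6.43453204e+01  7.97550892e-02 -8.33396313e-03]
```

View pics/f.png

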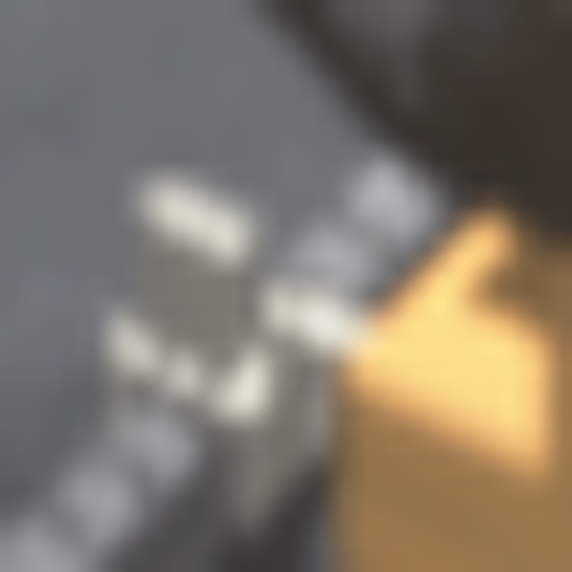

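Run:
```python
from m import *
S=dict(np.load('scene.npz'))
s=lambda U,V:np.array((306+(U-10.5)/22,255+(V-10.5)/22))
inv=lambda P:(Ro.from_euler('z',-q[2]).apply(P-np.r_[q[:2],0])*1e3).round(1)
print('fin',[inv(atz(S,*s(*p),.04)) for p in((150,195),(197,217),(245,240))])
for z in(.031,.0335,.036):print(z,[inv(atz(S,*s(*p),z)) for p in((268,295),(310,318),(350,340))])
px=lambda *X:((proj(S,W(*X))-[306,255])*22+10.5).round()
print('clip base',[inv(atz(S,*s(*p),z)) for z in (.024,.026) for p in((115,345),(183,380),(232,410),(255,360))])
x=-.1975
for d in(-.0025,.0025):print('fin',px(x+d,.062,.04),px(x+d,.071,.04),'ptr',px(x+d,.054,.0335),px(x+d,.045,.0335))
```

```text
fin [array([-198. ,   70.9,   40. ]), array([-198. ,   65.5,   40. ]), array([-198. ,   59.9,   40. ])]
0.031 [array([-195.3,   59.1,   31. ]), array([-195.6,   54. ,   31. ]), array([-195.9,   49.1,   31. ])]
0.0335 [array([-197.4,   57.6,   33.5]), array([-197.7,   52.5,   33.5]), array([-198. ,   47.6,   33.5])]
0.036 [array([-199.5,   56.1,   36. ]), array([-199.8,   51. ,   36. ]), array([-200.2,   46.2,   36. ])]
clip base [array([-203.4,   71.4,   24. ]), array([-203.6,   63.3,   24. ]), array([-204.3,   57. ,   24. ]), array([-197.4,   59.1,   24. ]), array([-205.1,   70.2,   26. ]), array([-205.3,   62.1,   26. ]), array([-206. ,   55.9,   26. ]), array([-199.1,   58. ,   26. ])]
fin [214. 243.] [138. 206.] ptr [283. 325.] [361. 363.]
fin [244. 214.] [168. 177.] ptr [313. 296.] [391. 333.]
```

The pointer and fin tops agree to about 0.3 mm in this view (-197.7 and -198.0), and the earlier views gave 64–65 mm of travel against 64.3 mm pulled. Handing in while holding.

```bash
python3 -c "
from h import *
o=manip.get_obs();print(o['clock'],o['position'],o['grasp_force']);print(manip.hand_in())"
```

```text
15.3 [ 0.49649306 -0.20652938  0.05359167] 59.27534580230713
the job is handed in; nothing more can be done
None
```

The job is handed in at 15.3 s: the spice jar stands upright left of the rail, and the arm is holding the tray open about 64 mm, with the pointer level with the clip to about 1.5 mm as measured from the pictures.

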